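# Pin the tape roll into its dispenser

## Robot

A 7-joint arm with a two-finger parallel gripper is mounted at the origin on the work surface. World frame = base frame: x ahead of the robot, y to its left, z up, the work surface at z = 0. Lengths are in m, angles in rad, forces in N, time in s.
With the tool pointing down it reaches from about 0.35 to 0.9 m from the base axis. Payload 8.1 kg.
Tool frame: the origin (TCP) lies midway between the tips of the shut fingers; the grasp point (between the pads) lies manip.grasp_offset behind it (manip.grasp_offset is the distance from the TCP to the grasp point, in m); z points along the fingers, y is the line along which they close (so a half turn about z gives the same grasp; the last joint's range is limited). The gripper opens to 92 mm and grips with 3 to 60 N. Pads are 19 mm wide; open, the fingers measure 130 mm over their backs; the gripper's body (75 mm by 190 mm) begins 47 mm behind the grasp point.
Start: joints at [-1.315, 0.434, 0.025, 1.573, -0.012, 1.134, -0.075], TCP at [0.219, 0.585, 0.227] pointing down, gripper open.
Joint ranges: [-2.62, 2.62], [-0.44, 2.09], [-1.27, 1.32], [0.08, 2.57], [-1.32, 4.46], [0.12, 2], [-2.74, 2.74]. Speed limits (rad/s): [2.22, 2.22, 3.01, 3.01, 3.14, 3.14, 3.14].

## Interface

Orientations are given as a rotation vector (axis times angle).
In Python, from bench import manip gives the robot as it stands.
- The arm moves only by the tool apply_moves, never from a script. Its arguments are lists of equal length, an entry for each row: "dp": the shift along the world's x, y, z in mm, a list of three; "rot": the turn, a rotation vector about the world's x, y, z in degrees, a list of three. A call has 1 to 8 rows; each row is the pose to reach, as a shift and turn from the pose commanded when the call began; what a row does not reach only later rows make up. A row lasts 1/8 s, in which the tool goes at most 62.5 mm and 10.7 degrees, less where a joint would pass 70% of its speed; a pose out of reach is approached as far as the arm can. A call with a gripper value outside its range is refused whole. "hand" is the opening, from 0 (shut) to 1 (fully open), set as the call begins (left out, the last holds). The fingers move at their own pace and stop on an object; "squeeze" is the grip in N (left out, the last holds). Time passes only in rows, so rows that repeat a pose let the fingers close. It gives the time, the measured TCP pose, the force, the opening and the grip force at its end, in the units of the state.
- manip.get_obs(): the state, without advancing time (a new reading comes with each control period).
- manip.get_image(name): name is "scene" or "side" or "wrist"; returns (picture, depth): 420x560x3 uint8, red, green, blue; 420x560 float32, m along the optical axis (not along the pixel's ray), 0 where there is no reading.
- manip.camera_model(name): a dict with "intrinsics" (3x3 intrinsics, pixels), "eye" and "orientation" of the camera in the world. Camera axes: x right, y down, z forward; pixel columns grow to the right and rows downward; lengths in m; the calibration is good to about 2 mm. The wrist camera is an equidistant fisheye: a pixel r from the principal point sees the ray r / f radians off the axis. A picture is of the moment at which its call begins: read the wrist's pose just before it. camera_model takes no time and is no camera call; for the wrist camera it gives the pose at the moment of the call.
- manip.close_job(): hands the job in; it is judged then, once.
The state is a dict: "clock": time; "q": joint angles; "qd": joint speeds; "joint_efforts": joint torques, N m; "ee_pos": TCP position; "tcp_rot": TCP orientation; "wrist_force": force on the tool from outside, world axes, zero at the start; "torque": the same for the moment, N m; "grip_width": opening from 0.0 (shut) to 1.0 (fully open); "grip_force": force on a finger pad.
Only numpy, scipy, OpenCV 4.12 (cv2) and the standard library are available. Lean on these libraries where they do the work, as an engineer would, in place of code of your own. Each camera call takes 0.05 s, during which the arm holds its last target. There are 200 camera calls.

## Task

One of the two wooden tape dispensers has a roll of tape lying in it. Take the spindle with the wide round collar out of its block and lower it, without dropping it, through the hole in that dispenser's top arm and down through the roll until its collar rests flat on the arm, then let go. Leave the other pin, the one without a collar, in its block.

Things in the scene. Friction and masses are not known exactly. Their poses are not given: they have to be found in the camera images.
- spindle: Upright pin, 119 mm tall, about 0.2 kg. Bottom up: steel shank 14 mm dia, 70 mm long, tapered foot; steel collar 60 mm dia, 5 mm thick (70 to 75 mm above the foot); wooden knob 26 mm dia to grip (75 to 119 mm). Origin: centre of the foot, z up. It stands in a fixed wooden block 70 x 70 x 80 mm, hole 20 mm, collar on the block's top: foot 10 mm above the table, lift 70 mm to clear.
- dowel: The other pin, to be left: same steel shank (70 mm) and wooden knob (26 mm dia, 70 to 119 mm above the foot) but no collar, standing in another block like the spindle's. Origin: centre of its foot, z up.
- dispenser: The dispenser with the roll, plywood, fixed (its empty twin is across the table). Base 156 x 110 x 15 mm; post at its -x end, 90 mm tall; from it an arm 60 mm wide, 12 mm thick (z 78 to 90 mm) runs along +x to x = 38 mm, with a vertical 34 mm hole. Low steel blade at the +x end. Origin: underside of the base, straight below the hole's centre, z up. Spindle home: foot at z = 20 mm.
- roll: The roll of tape, loose, lying flat on the dispenser's base under the arm: 112 mm dia, 48 mm tall, card core 76 mm inside, open, nearly centred below the arm's hole. Origin: centre of its underside, z up (15 mm above the table).
Not all that is in view belongs to the job. What is meant by the spindle is not purple, and is the larger of those in its own colour.

How it is judged:
On the way:
1. the held spindle's foot is lowered through the arm's hole, to within 50 mm of the underside of the dispenser (z of spindle in the frame of dispenser below 0.05 m and horizontal distance between spindle and dispenser below 0.015 m and contact force between the fingers and spindle above 0.5 N), for 0.05 s.
At the end, for the whole second after the job is handed in: The spindle rests upright (within 10 degrees) in the hole of the dispenser with the roll: foot within 15 mm of the hole's axis, 15 to 25 mm above the dispenser's underside. The roll lies flat (10 degrees, underside below 25 mm) with the spindle in its core (centres within 36 mm) (z of spindle in the frame of dispenser between 0.015 and 0.025 m and horizontal distance between spindle and dispenser below 0.015 m and angle between each of spindle, roll's own z axis and vertical below 0.17 rad and horizontal distance between spindle and roll below 0.036 m and z of roll in the frame of dispenser below 0.025 m and linear speed of spindle below 0.02 m/s); the robot touches nothing.
It fails at once if the pin without a collar is moved more than 30 mm (distance of dowel from where it was at the start of the episode above 0.03 m).
It also fails if it takes over 38 s, if anything falls off the work surface, if the arm or the gripper's body presses on something with over 40 N, if the wrist force passes 120 N, or if a joint passes its speed limit or range.

## Working session

There is one attempt and no reset: what is moved stays moved. The work goes in short steps, Python scripts to look and compute and a tool call to move; the robot and the scene stay as the last step left them, time stands still between calls to the robot, and variables do not carry over. Pictures are saved under pics/ and viewed, at most 10 in all, crops included, and the job is handed in when it is done.

Besides the shell and the picture viewer there is one more tool, called after "Request:" in YAML: its name, and indented under it one key for each argument. apply_moves: Moves the arm, as the interface text tells. Its arguments: {"type":"object","properties":{"dp":{"type":"array"},"rot":{"type":"array"},"hand":{"type":"number"},"squeeze":{"type":"number"}},"required":["dp","rot"]}

```bash
mkdir -p pics; cat > h.py <<'E'
import numpy as np, cv2
from bench import manip
def grab(n,tag):
    m=manip.camera_model(n); im,d=manip.get_image(n)
    cv2.imwrite(f'pics/{tag}.png',im[:,:,::-1]); np.savez(f'pics/{tag}.npz',im=im,d=d,K=m['intrinsics'],e=m['eye'],R=np.array(m['orientation']))
    return im,d,m
def cloud(tag):
    z=np.load(f'pics/{tag}.npz'); d=z['d'];K=z['K'];v,u=np.mgrid[:d.shape[0],:d.shape[1]]
    c=np.stack([(u-K[0,2])/K[0,0]*d,(v-K[1,2])/K[1,1]*d,d],-1)
    R=z['R']; R=R if R.shape==(3,3) else cv2.Rodrigues(R)[0]
    P=c@R.T+z['e']; P[d==0]=np.nan
    return z['im'],P
E
python3 - <<'E'
from h import *
for n in['scene','side']:
    im,d,m=grab(n,n+'0'); print(n,m)
a=np.hstack([cv2.imread('pics/scene0.png'),cv2.imread('pics/side0.png')])
print(manip.get_obs(),manip.grasp_offset)
E
```

```text
scene {'intrinsics': array([[425.07641215,   0.        , 269.12231979],
       [  0.        , 425.07641215, 214.30619381],
       [  0.        ,   0.        ,   1.        ]]), 'eye': array([ 1.07770499, -0.36576948,  0.53912205]), 'orientation': array([-2.01582723, -1.06922797,  0.52704735])}
side {'intrinsics': array([[448.48797721,   0.        , 279.11030134],
       [  0.        , 448.48797721, 208.18617868],
       [  0.        ,   0.        ,   1.        ]]), 'eye': array([ 0.43722223, -0.74549909,  0.75268161]), 'orientation': array([-2.32096495,  0.17214733, -0.07283359])}
{'clock': 0.1, 'q': array([-1.31462147,  0.43516645,  0.02496421,  1.57400258, -0.01164518,
        1.13403642, -0.07510286]), 'qd': array([-0.00105285, -0.00223692,  0.00050764, -0.0023297 ,  0.00072452,
       -0.00324874,  0.00083855]), 'joint_efforts': array([ 4.66326484e-03, -6.69129181e+01,  9.88865867e-01, -3.15146935e+01,
       -6.04262017e-02,  3.74568428e-02,  6.64813911e-05]), 'ee_pos': array([0.21931959, 0.58474929, 0.22601654]), 'tcp_rot': array([-5.60641321e-01, -3.09098441e+00,  2.28929896e-03]), 'wrist_force': array([-0.06885846,  0.0473455 , -0.09363114]), 'torque': array([-0.0148794 , -0.00924415,  0.00192322]), 'grip_force': 0.0, 'grip_width': 0.9990662182919336} 0.0188
```

View pics/scene0.png

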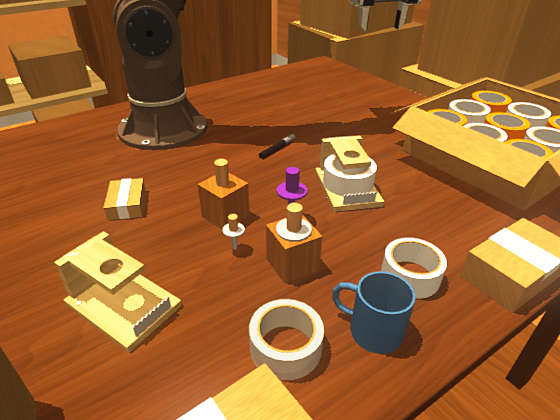

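View pics/side0.png

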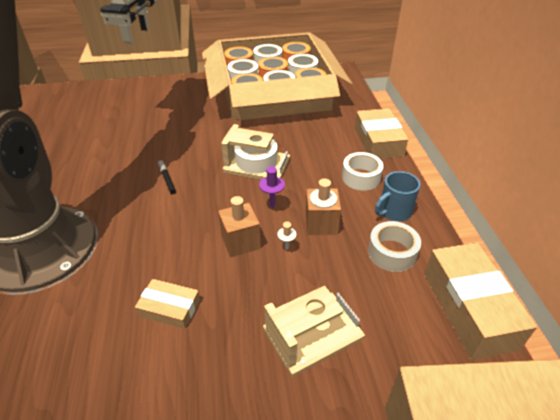

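Candidates in the scene view: 
- Collared pin in its block at (294,218), side view (324,190).
- Small steel pin at (233,225), side view (287,232), which is a smaller decoy.
- Purple pin at (292,182), ruled out by colour.
- Collarless dowel at (221,170), which has to stay.

I choose the one at (294,218). The dispenser with the roll is at scene (350,165), side view (255,145). The empty twin is at (115,280).

```bash
python3 - <<'E'
from h import *
B={'scene0':dict(knob=(284,203,306,232),collar=(272,215,316,245),dowel=(212,157,232,186),arm=(320,134,374,168),purple=(276,165,310,203)),
'side0':dict(knob=(316,177,334,200),collar=(306,183,342,210),dowel=(228,195,248,222),arm=(220,125,276,155),purple=(258,165,288,195))}
for t,b in B.items():
    im,P=cloud(t)
    for k,(x0,y0,x1,y1) in b.items():
        p=P[y0:y1,x0:x1].reshape(-1,3);p=p[np.isfinite(p[:,2])]
        h,e=np.histogram(p[:,2],np.arange(0,.2,.004)); i=np.argsort(h)[-4:]
        zt=np.percentile(p[:,2],99.5); q=p[p[:,2]>zt-.004]
        print(t,k,'top',zt.round(4),'mean',q.mean(0).round(4),'ext',q.min(0).round(3),q.max(0).round(3),'modes',e[np.sort(i)].round(3))
    # collar level
    x0,y0,x1,y1=b['collar'];p=P[y0:y1,x0:x1].reshape(-1,3);q=p[abs(p[:,2]-.085)<.004]
    print('collar', cv2.minEnclosingCircle(q[:,:2].astype(np.float32)),q[:,2].mean())
    x0,y0,x1,y1=b['arm'];p=P[y0:y1,x0:x1].reshape(-1,3);q=p[abs(p[:,2]-.09)<.004]
    print('arm rect',cv2.minAreaRect(q[:,:2].astype(np.float32)),q[:,2].mean())
a=cv2.imread('pics/scene0.png')
c=np.hstack([cv2.resize(a[130:210,310:390],(400,400),interpolation=2),cv2.resize(a[195:285,255:345],(400,400),interpolation=2)])
cv2.imwrite('pics/crop1.png',c)
E
```

```text
scene0 knob top 0.1298 mean [ 0.6451 -0.0244  0.1283] ext [ 0.631 -0.036  0.126] [ 0.657 -0.011  0.13 ] modes [0.    0.084 0.124 0.128]
scene0 collar top 0.1207 mean [ 0.6531 -0.0293  0.1195] ext [ 0.645 -0.036  0.117] [ 0.657 -0.02   0.122] modes [0.    0.076 0.08  0.084]
scene0 dowel top 0.1294 mean [ 0.4534 -0.0532  0.1281] ext [ 0.441 -0.066  0.125] [ 0.466 -0.041  0.13 ] modes [0.    0.076 0.124 0.128]
scene0 arm top 0.0912 mean [0.5005 0.2311 0.0896] ext [0.431 0.179 0.087] [0.567 0.293 0.092] modes [0.    0.06  0.084 0.088]
scene0 purple top 0.1199 mean [0.5398 0.0506 0.1184] ext [0.528 0.038 0.116] [0.552 0.063 0.121] modes [0.    0.072 0.108 0.116]
collar ((0.6460371017456055, -0.025196367874741554), 0.03670646622776985) 0.08436257624212301
arm rect ((0.5029339790344238, 0.2321784794330597), (0.0907755121588707, 0.11975035816431046), 67.07396697998047) 0.08945651535204957
side0 knob top 0.1309 mean [ 0.643  -0.0246  0.1286] ext [ 0.63  -0.037  0.127] [ 0.655 -0.011  0.132] modes [0.    0.084 0.124 0.128]
side0 collar top 0.1294 mean [ 0.6423 -0.0302  0.128 ] ext [ 0.63  -0.037  0.125] [ 0.654 -0.022  0.131] modes [0.    0.076 0.08  0.084]
side0 dowel top 0.1304 mean [ 0.4511 -0.0541  0.1282] ext [ 0.439 -0.067  0.126] [ 0.464 -0.042  0.131] modes [0.076 0.08  0.124 0.128]
side0 arm top 0.092 mean [0.4955 0.231  0.0897] ext [0.432 0.179 0.088] [0.566 0.293 0.093] modes [0.    0.06  0.084 0.088]
side0 purple top 0.1201 mean [0.5381 0.0495 0.1183] ext [0.526 0.039 0.116] [0.55  0.065 0.121] modes [0.    0.012 0.072 0.116]
collar ((0.6452137231826782, -0.02485884539783001), 0.046536773443222046) 0.0842570895840883
arm rect ((0.5009146332740784, 0.22915147244930267), (0.09165220707654953, 0.1170443743467331), 64.94241333007812) 0.08920516792812151
```

View pics/crop1.png

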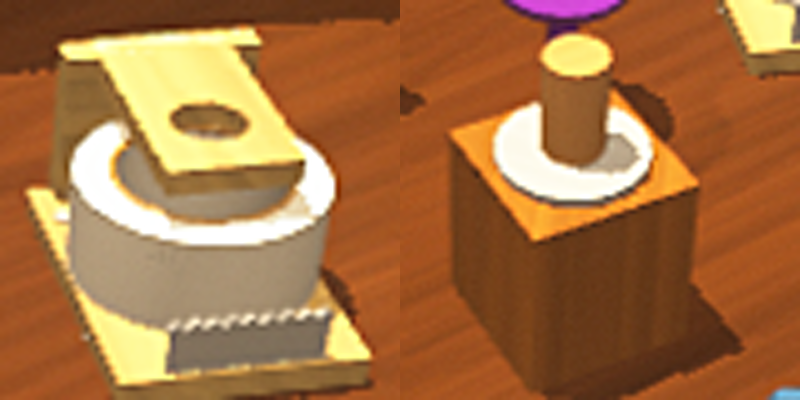

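The crop confirms both choices. The collared spindle stands in its block (knob about (575,100), white collar), and the dispenser with the roll has its arm hole at crop (210,120), which is scene pixel (352,154). Next I measure the hole from both views.

```bash
cat >> h.py <<'E'
def hole(tag,seed,z0=.09,box=40):
    im,P=cloud(tag);z=np.load(f'pics/{tag}.npz')
    m=(abs(P[...,2]-z0)<.005).astype(np.uint8)
    inv=1-m; n,l,st,_=cv2.connectedComponentsWithStats(inv,connectivity=4)
    k=l[seed[1],seed[0]]; print(tag,'area',st[k])
    c=max(cv2.findContours((l==k).astype(np.uint8),0,cv2.CHAIN_APPROX_NONE)[0],key=len)[:,0].astype(float)
    K=z['K'];r=np.c_[(c-K[:2,2])/np.diag(K)[:2],np.ones(len(c))]@cv2.Rodrigues(z['R'])[0].T
    p=z['e']+r*((z0-z['e'][2])/r[:,2])[:,None]
    return cv2.fitEllipse(p[:,:2].astype(np.float32))
E
python3 - <<'E'
from h import *
print(hole('scene0',(352,155)))
print(hole('side0',(256,138)))
for t,b in (('scene0',(315,130,380,170)),('side0',(215,122,282,160))):
    im,P=cloud(t);x0,y0,x1,y1=b
    p=P[y0:y1,x0:x1].reshape(-1,3);q=p[abs(p[:,2]-.09)<.004]
    h=cv2.convexHull(q[:,:2].astype(np.float32))[:,0]; print(cv2.approxPolyDP(h,.008,True)[:,0].round(3).tolist())
    x0-=10;x1+=10;y1+=30
    p=P[y0:y1,x0:x1].reshape(-1,3);q=p[abs(p[:,2]-.063)<.003]; print('roll',cv2.minEnclosingCircle(q[:,:2].astype(np.float32)),len(q))
E
```

```text
scene0 area [344 152  16   6  72]
((0.5222848653793335, 0.21932604908943176), (0.022021126002073288, 0.030680563300848007), 134.36270141601562)
side0 area [250 136  13   6  59]
((0.5193986892700195, 0.2184399515390396), (0.023205740377306938, 0.03073235973715782), 90.85384368896484)
[[0.5669999718666077, 0.23199999332427979], [0.47099998593330383, 0.2930000126361847], [0.4309999942779541, 0.21400000154972076], [0.5440000295639038, 0.17900000512599945]]
roll ((0.5035747289657593, 0.22138655185699463), 0.07208754867315292) 515
[[0.5659999847412109, 0.2329999953508377], [0.46799999475479126, 0.2930000126361847], [0.4320000112056732, 0.21199999749660492], [0.5410000085830688, 0.17900000512599945]]
roll ((0.501894474029541, 0.22075489163398743), 0.07060984522104263) 319
```

Request:
apply_moves:
  dp:
    - [50, -60, 10]
    - [100, -120, 20]
    - [150, -180, 30]
    - [200, -240, 30]
    - [250, -300, 30]
    - [300, -360, 30]
    - [340, -420, 30]
    - [380, -480, 30]
  rot:
    - [0, 0, 0]
    - [0, 0, 0]
    - [0, 0, 0]
    - [0, 0, 0]
    - [0, 0, 0]
    - [0, 0, 0]
    - [0, 0, 0]
    - [0, 0, 0]
  hand: 1

```text
clock: 1.1
ee_pos: [0.5336, 0.1961, 0.2561]
tcp_rot: [-0.56, -3.091, 0.0]
wrist_force: [0.7, 0.9, -0.1]
grip_width: 0.999
grip_force: 0.0
```

```bash
python3 - <<'E'
from h import *
im,d,m=grab('wrist','w1'); print(m, manip.get_obs()['ee_pos'])
E
```

```text
{'intrinsics': array([[325.1922621 ,   0.        , 284.70101192],
       [  0.        , 325.1922621 , 211.22320852],
       [  0.        ,   0.        ,   1.        ]]), 'eye': array([0.46883069, 0.21910923, 0.41333999]), 'orientation': array([2.39927551, 1.6637682 , 0.21716881])} [0.53864371 0.18628617 0.25639294]
```

View pics/w1.png

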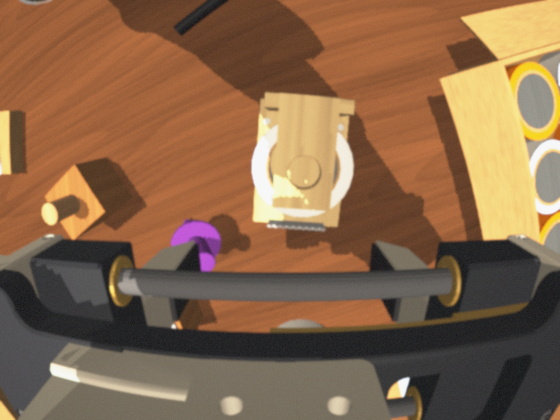

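Wrist view: the hole is at about (306,171), the dowel at (60,208) and the purple pin at (197,240).

```bash
cat >> h.py <<'E'
def fray(z,px):
    K=z['K'];d=(np.array(px,float)-K[:2,2])/np.diag(K)[:2];r=np.linalg.norm(d)
    c=np.r_[d/r*np.sin(r),np.cos(r)] if r>0 else np.array([0,0,1.])
    return cv2.Rodrigues(z['R'])[0]@c
def atz(tag,px,z0):
    z=np.load(f'pics/{tag}.npz');r=fray(z,px);return z['e']+r*(z0-z['e'][2])/r[2]
E
python3 - <<'E'
from h import *
for px in((306,171),(306,155),(306,187),(290,171),(322,171)):print(atz('w1',px,.09).round(4))
print('dowel',atz('w1',(52,213),.129))
im=cv2.imread('pics/w1.png')
E
```

```text
[0.5178 0.2234 0.09  ]
[0.5026 0.2289 0.09  ]
[0.5332 0.2179 0.09  ]
[0.5122 0.2084 0.09  ]
[0.5233 0.2386 0.09  ]
dowel [ 0.45172923 -0.04831049  0.129     ]
```

Request:
apply_moves:
  dp:
    - [20, -50, 0]
    - [45, -100, 0]
    - [70, -150, 0]
    - [90, -190, 0]
    - [105, -211, -5]
    - [105, -211, -30]
    - [105, -211, -50]
    - [105, -211, -50]
  rot:
    - [0, 0, 0]
    - [0, 0, 0]
    - [0, 0, 0]
    - [0, 0, 0]
    - [0, 0, 0]
    - [0, 0, 0]
    - [0, 0, 0]
    - [0, 0, 0]

```text
clock: 2.15
ee_pos: [0.6365, -0.0129, 0.2045]
tcp_rot: [-0.56, -3.087, 0.001]
wrist_force: [-0.5, -0.3, 0.2]
grip_width: 1.001
grip_force: 0.0
```

Request:
apply_moves:
  dp:
    - [8, -12, 0]
    - [8, -12, 0]
    - [8, -12, 0]
  rot:
    - [0, 0, 0]
    - [0, 0, 0]
    - [0, 0, 0]

```text
clock: 2.52
ee_pos: [0.6462, -0.0255, 0.2069]
tcp_rot: [0.561, 3.09, 0.0]
wrist_force: [0.1, 0.4, 0.6]
grip_width: 1.0
grip_force: 0.0
```

Request:
apply_moves:
  dp:
    - [-2, 1, -35]
    - [-2, 1, -70]
    - [-2, 1, -95]
    - [-2, 1, -108]
    - [-2, 1, -114]
    - [-2, 1, -114]
    - [-2, 1, -114]
  rot:
    - [0, 0, 0]
    - [0, 0, 0]
    - [0, 0, 0]
    - [0, 0, 0]
    - [0, 0, 0]
    - [0, 0, 0]
    - [0, 0, 0]

```text
clock: 3.4
ee_pos: [0.6445, -0.0242, 0.0933]
tcp_rot: [0.56, 3.09, 0.001]
wrist_force: [0.4, 0.2, -0.6]
grip_width: 0.998
grip_force: 0.0
```

```bash
python3 - <<'E'
from h import *
print(manip.get_obs()['ee_pos']); grab('side','s2')
a=cv2.imread('pics/s2.png'); cv2.imwrite('pics/s2c.png',cv2.resize(a[120:260,220:420],(800,560)))
E
```

```text
[ 0.64447532 -0.02416987  0.09330646]
```

View pics/s2c.png

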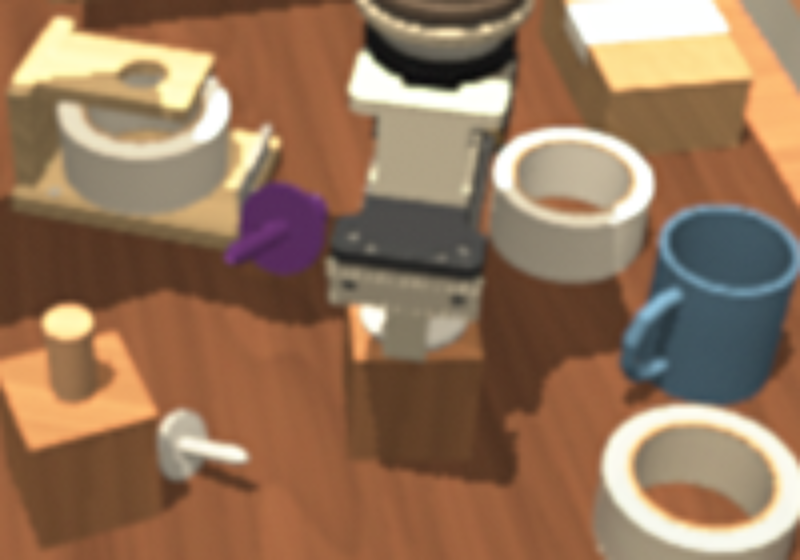

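The gripper straddles the spindle's knob at crop (405,330). The dowel is untouched at (68,350). The small and purple pins now lie on their sides, out of the way. Next I close the fingers and lift.

Request:
apply_moves:
  dp:
    - [0, 0, 0]
    - [0, 0, 0]
    - [0, 0, 0]
    - [0, 0, 0]
    - [0, 0, 0]
    - [0, 0, 0]
    - [0, 0, 0]
    - [0, 0, 0]
  rot:
    - [0, 0, 0]
    - [0, 0, 0]
    - [0, 0, 0]
    - [0, 0, 0]
    - [0, 0, 0]
    - [0, 0, 0]
    - [0, 0, 0]
    - [0, 0, 0]
  hand: 0
  squeeze: 30

```text
clock: 4.45
ee_pos: [0.6438, -0.0241, 0.0923]
tcp_rot: [0.561, 3.091, 0.0]
wrist_force: [0.8, 0.5, -0.0]
grip_width: 0.282
grip_force: 30.0
```

Request:
apply_moves:
  dp:
    - [0, 0, 10]
    - [0, 0, 25]
    - [0, 0, 45]
    - [0, 0, 65]
    - [0, 0, 85]
    - [0, 0, 105]
    - [0, 0, 120]
    - [0, 0, 120]
  rot:
    - [0, 0, 0]
    - [0, 0, 0]
    - [0, 0, 0]
    - [0, 0, 0]
    - [0, 0, 0]
    - [0, 0, 0]
    - [0, 0, 0]
    - [0, 0, 0]

```text
clock: 5.45
ee_pos: [0.6446, -0.0242, 0.2139]
tcp_rot: [0.56, 3.089, 0.001]
wrist_force: [-0.1, 0.7, -3.7]
grip_width: 0.28
grip_force: 30.0
```

Request:
apply_moves:
  dp:
    - [-15, 30, 0]
    - [-35, 70, 0]
    - [-58, 115, 0]
    - [-81, 160, 0]
    - [-104, 205, 0]
    - [-118, 233, 0]
    - [-124, 245, 0]
    - [-124, 245, 0]
  rot:
    - [0, 0, 0]
    - [0, 0, 0]
    - [0, 0, 0]
    - [0, 0, 0]
    - [0, 0, 0]
    - [0, 0, 0]
    - [0, 0, 0]
    - [0, 0, 0]

```text
clock: 6.45
ee_pos: [0.5196, 0.2209, 0.2119]
tcp_rot: [-0.559, -3.091, 0.001]
wrist_force: [0.3, -0.4, -3.6]
grip_width: 0.277
grip_force: 30.0
```

Request:
apply_moves:
  dp:
    - [0, 0, -10]
    - [0, 0, -25]
    - [0, 0, -25]
    - [0, 0, -25]
  rot:
    - [0, 0, 0]
    - [0, 0, 0]
    - [0, 0, 0]
    - [0, 0, 0]

```text
clock: 6.95
ee_pos: [0.52, 0.2204, 0.1871]
tcp_rot: [-0.562, -3.091, 0.001]
wrist_force: [0.5, 0.1, -2.5]
grip_width: 0.274
grip_force: 30.0
```

```bash
python3 - <<'E'
from h import *
print(manip.get_obs()['ee_pos']); grab('side','s3');grab('scene','c3')
a=cv2.imread('pics/s3.png');b=cv2.imread('pics/c3.png')
cv2.imwrite('pics/c3c.png',np.hstack([cv2.resize(b[90:210,295:395],(400,480),interpolation=2),cv2.resize(a[75:195,205:305],(400,480),interpolation=2)]))
# shank axis from both clouds: points within 12 mm of TCP axis, z .1-.16
e=manip.get_obs()['ee_pos']
for t in('s3','c3'):
    im,P=cloud(t);p=P.reshape(-1,3);p=p[np.isfinite(p).all(1)]
    p=p[np.linalg.norm(p[:,:2]-e[:2],axis=1)<.016]
    for lo,hi in((.109,.125),(.125,.145),(.145,.17)):
        q=p[(p[:,2]>lo)&(p[:,2]<hi)]
        if len(q): print(t,lo,len(q),q.mean(0).round(4))
    z=np.load(f'pics/{t}.npz')
    print('cam bearing',(z['e'][:2]-e[:2])/np.linalg.norm(z['e'][:2]-e[:2]))
E
```

```text
[0.51995734 0.22041528 0.18710473]
s3 0.109 24 [0.5189 0.2163 0.1175]
s3 0.125 43 [0.5201 0.2158 0.1346]
s3 0.145 29 [0.5188 0.215  0.1526]
cam bearing [-0.08553508 -0.99633516]
c3 0.109 38 [0.5235 0.2181 0.1177]
c3 0.125 63 [0.5236 0.2178 0.1352]
c3 0.145 59 [0.5237 0.2178 0.155 ]
cam bearing [ 0.68895855 -0.72480074]
```

View pics/c3c.png

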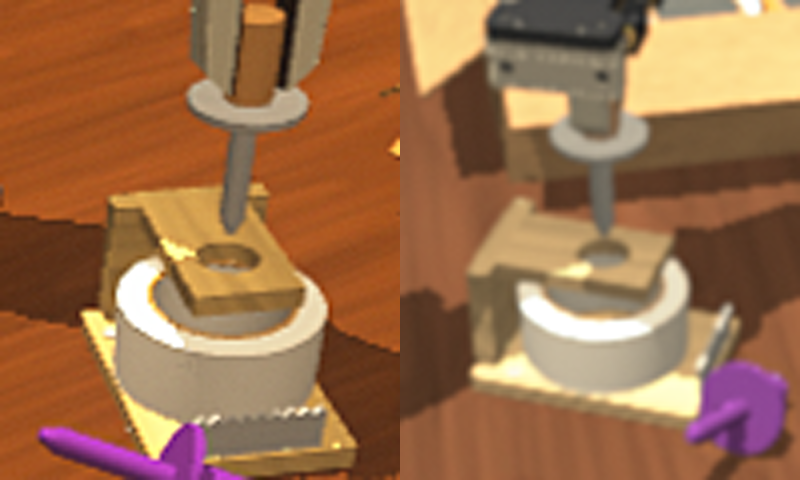

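The shank hangs vertical over the hole in both views (left crop (232,225) over the hole at (228,255)). Its axis at (0.5197,0.2216) matches the hole at (0.520,0.221), so I lower it.

Request:
apply_moves:
  dp:
    - [0, 0, -10]
    - [0, 0, -20]
    - [0, 0, -30]
    - [0, 0, -40]
    - [0, 0, -50]
    - [0, 0, -60]
    - [0, 0, -70]
    - [0, 0, -75]
  rot:
    - [0, 0, 0]
    - [0, 0, 0]
    - [0, 0, 0]
    - [0, 0, 0]
    - [0, 0, 0]
    - [0, 0, 0]
    - [0, 0, 0]
    - [0, 0, 0]

```text
clock: 8.05
ee_pos: [0.5196, 0.2207, 0.1115]
tcp_rot: [-0.561, -3.091, 0.001]
wrist_force: [-0.3, -1.0, -2.9]
grip_width: 0.274
grip_force: 30.0
```

Request:
apply_moves:
  dp:
    - [0, 0, -2]
    - [0, 0, -4]
    - [0, 0, -6]
    - [0, 0, -8]
    - [0, 0, -8]
    - [0, 0, -8]
  rot:
    - [0, 0, 0]
    - [0, 0, 0]
    - [0, 0, 0]
    - [0, 0, 0]
    - [0, 0, 0]
    - [0, 0, 0]

```text
clock: 8.8
ee_pos: [0.5199, 0.2209, 0.1044]
tcp_rot: [0.561, 3.091, 0.0]
wrist_force: [-0.4, 0.7, -3.2]
grip_width: 0.281
grip_force: 30.0
```

Request:
apply_moves:
  dp:
    - [0, 0, -1]
    - [0, 0, -1.5]
    - [0, 0, -2]
    - [0, 0, -2]
  rot:
    - [0, 0, 0]
    - [0, 0, 0]
    - [0, 0, 0]
    - [0, 0, 0]

```text
clock: 9.3
ee_pos: [0.5198, 0.2208, 0.1023]
tcp_rot: [-0.561, -3.091, -0.0]
wrist_force: [-0.3, -0.3, -2.9]
grip_width: 0.275
grip_force: 30.0
```

```bash
python3 - <<'E'
from h import *
grab('side','s4');grab('scene','c4')
a=cv2.imread('pics/s4.png');b=cv2.imread('pics/c4.png')
cv2.imwrite('pics/c4c.png',np.hstack([cv2.resize(b[90:210,295:395],(400,480),interpolation=2),cv2.resize(a[75:195,205:305],(400,480),interpolation=2)]))
E
```

```text
(no output)
```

View pics/c4c.png

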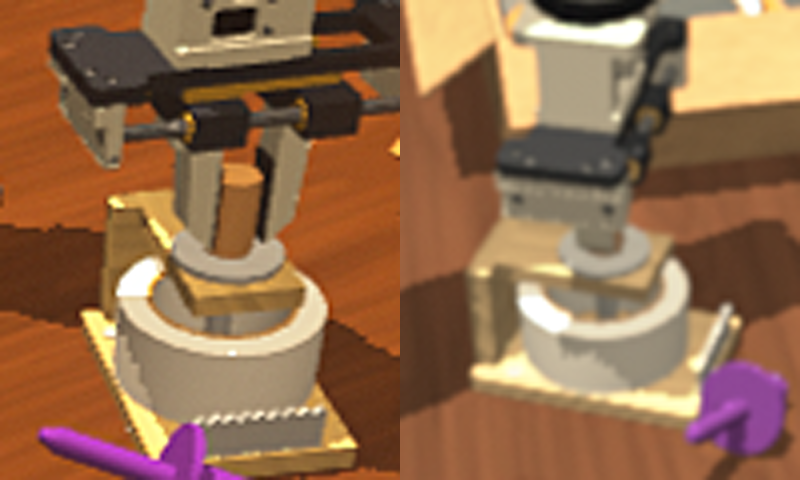

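The spindle is through the hole and inside the roll, with its collar at (228,255) just above the arm. I keep lowering in small steps until it touches.

Request:
apply_moves:
  dp:
    - [0, 0, -1]
    - [0, 0, -1]
    - [0, 0, -2]
    - [0, 0, -2]
  rot:
    - [0, 0, 0]
    - [0, 0, 0]
    - [0, 0, 0]
    - [0, 0, 0]

```text
clock: 9.9
ee_pos: [0.5199, 0.2209, 0.1021]
tcp_rot: [0.561, 3.091, 0.002]
wrist_force: [-6.5, -2.7, 19.4]
grip_width: 0.279
grip_force: 30.0
```

Contact shows as 19 N upward at z 0.102. I ease the pressure off, then open.

Request:
apply_moves:
  dp:
    - [0, 0, 1.5]
    - [0, 0, 1.5]
  rot:
    - [0, 0, 0]
    - [0, 0, 0]

```text
clock: 10.15
ee_pos: [0.52, 0.2209, 0.1022]
tcp_rot: [0.561, 3.091, 0.001]
wrist_force: [-1.2, -0.4, 4.5]
grip_width: 0.275
grip_force: 30.0
```

Request:
apply_moves:
  dp:
    - [0, 0, 0]
    - [0, 0, 0]
    - [0, 0, 0]
    - [0, 0, 0]
    - [0, 0, 0]
    - [0, 0, 0]
  rot:
    - [0, 0, 0]
    - [0, 0, 0]
    - [0, 0, 0]
    - [0, 0, 0]
    - [0, 0, 0]
    - [0, 0, 0]
  hand: 1

```text
clock: 10.9
ee_pos: [0.5198, 0.2208, 0.1018]
tcp_rot: [0.561, 3.091, 0.0]
wrist_force: [0.2, -0.5, 0.0]
grip_width: 0.88
grip_force: 0.0
```

Request:
apply_moves:
  dp:
    - [0, 0, 10]
    - [0, 0, 25]
    - [0, 0, 45]
    - [0, 0, 70]
    - [0, 0, 95]
    - [0, 0, 120]
    - [0, 0, 120]
    - [0, 0, 120]
  rot:
    - [0, 0, 0]
    - [0, 0, 0]
    - [0, 0, 0]
    - [0, 0, 0]
    - [0, 0, 0]
    - [0, 0, 0]
    - [0, 0, 0]
    - [0, 0, 0]

```text
clock: 11.9
ee_pos: [0.5196, 0.2208, 0.222]
tcp_rot: [0.561, 3.091, 0.0]
wrist_force: [-0.7, -0.0, -0.3]
grip_width: 1.002
grip_force: 0.0
```

```bash
python3 - <<'E'
from h import *
grab('side','s5');grab('scene','c5')
a=cv2.imread('pics/s5.png');b=cv2.imread('pics/c5.png')
cv2.imwrite('pics/c5c.png',np.hstack([cv2.resize(b[90:210,295:395],(400,480),interpolation=2),cv2.resize(a[75:195,205:305],(400,480),interpolation=2)]))
for t in('s5','c5'):
    im,P=cloud(t);p=P.reshape(-1,3);p=p[np.isfinite(p).all(1)]
    p=p[(np.linalg.norm(p[:,:2]-[.52,.221],axis=1)<.035)&(p[:,2]<.15)]
    q=p[p[:,2]>.134];print(t,'top',q.mean(0).round(4),np.percentile(p[:,2],99)); q=p[abs(p[:,2]-.095)<.003];print('collar',q.mean(0).round(4),np.polyfit(q[:,0],q[:,2],1)[0])
E
```

```text
s5 top [0.5196 0.2183 0.1381] 0.13990279259930222
collar [0.5191 0.2137 0.0944] -0.001005312154197632
c5 top [0.5222 0.2192 0.1377] 0.13909505517083623
collar [0.5257 0.2161 0.0946] -0.009458370609947945
```

View pics/c5c.png

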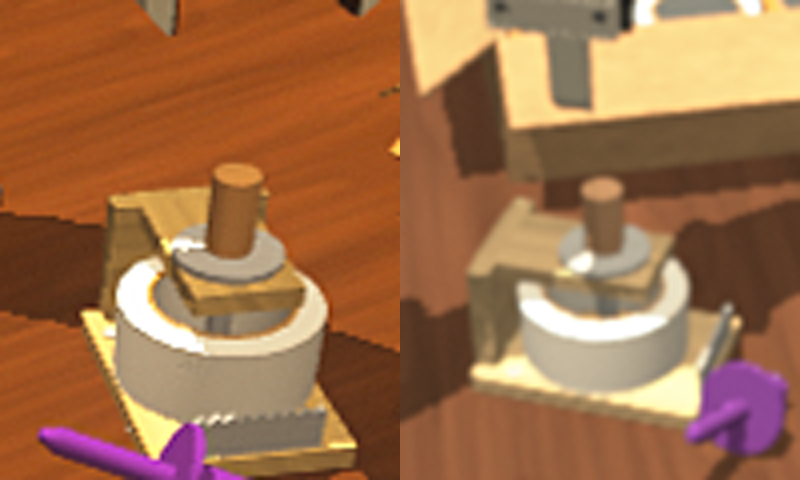

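The spindle stands upright with its collar flat on the arm: knob top at 0.139 m, collar top at 0.095 m. The roll lies flat and the gripper is clear.

```bash
python3 -c "
from bench import manip
print(manip.close_job())"
```

```text
the job is handed in; nothing more can be done
None
```

I lowered the collared spindle through the dispenser arm's hole and the roll until its collar rested flat on the arm, released it, left the dowel in its block, and handed the job in at about 12 s; no verdict came back.

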